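# Unpack and set a telescoping length gauge

## Task

A telescoping length gauge has come screwed down inside its carton: first fold the carton's two long flaps outward until they lean well past upright. Then squeeze the spring lock button on the side of the gauge's sliding head, draw the head out toward the near end of the carton until its pointer needle lines up with the index clip on the scale, and finish while holding it still there, the button squeezed and the head in the gripper. Leave the things lying round the carton where they are.

Things in the scene. Friction and masses are not known exactly. Their poses are not given: they have to be found in the camera images.
- carton: Fixed cardboard carton, outer 298 (x) x 198 (y) mm, walls 4 mm, rim at z = 90 mm. Origin: centre of underside; x along its length, roughly away from the robot, y to its left. The gauge lies in it along x at y = 0: a fixed tube 22 mm wide (x = 39 to 143 mm, top z = 67 mm), out of which a 14 mm rod with the head slides toward -x. Board, scale strip, clip and cork pads lie below z = 31 mm.
- flap_left (a joint): Hinge of the long flap on the carton's +y side (rad): 0 flat over the carton, 1.57 upright, grows as it swings up and outward, at most 2.5. 294 mm along x, 65 mm from hinge to free edge, 4 mm thick; upright, its edge is at z = 155 mm. It stays where it is left; 0.05 N m turns it. Starts half raised (0.65 to 1.05), so closed fingers can go down between the flaps and push each outward from inside.
- flap_right (a joint): The same for the flap on the carton's -y side; it also grows as it swings up and outward.
- flap_left_hinge (a point): Middle of the hinge line of the left flap: carton x = 0, y = +97 mm, z = 90 mm.
- flap_right_hinge (a point): Middle of the hinge line of the right flap: carton x = 0, y = -97 mm, z = 90 mm.
- flap_left_edge (a point): Middle of the left flap's free edge, 65 mm from its hinge line.
- flap_right_edge (a point): Middle of the right flap's free edge, 65 mm from its hinge line.
- slide_head (a joint): Travel of the gauge's sliding head (m): 0 home (head centre at carton x = +20 mm), grows as it is drawn out along the carton's -x, at most 0.095. A spring pulls it home with 3 to 4 N. At home a lock stops it after 1.5 mm unless the lock button is squeezed; let go when drawn out, it runs back.
- head_grip (a point): Centre of the grip on the sliding head, z = 65 mm. The head is a black block 34 mm along carton x, 24 mm along carton y, from z = 40 to 85 mm; its plain ribbed side faces carton -y, the lock button is on its +y side. Grip it from above with the fingers closing along the carton's y, so that they squeeze the button.
- lock_button (a joint): Travel of the lock button (m): 0 out (locked), 0.006 fully in; the head is free from about 0.005. A spring pushes it out with 6 N, 9 N when fully in. It moves along the carton's y and travels with the head.
- button_face (a point): Centre of the outer face of the round metal lock button, 18 mm in diameter, facing carton +y; 21 mm from the head's centre line when out, 15 mm when in, so the head measures 33 mm over the button when out and 27 mm when in.
- pointer (a point): Tip of the head's pointer needle, 2.5 mm wide, over the edge of the scale strip: on the carton's -y side, 38 mm from the head's centre line, 29.5 mm above the bench, at the same carton x as head_grip.
- set_mark: Index clip: fixed dark steel clip 12 mm wide on the aluminium scale strip (lines every 5 mm). Origin: tip of its 2.5 mm wide finger, which points to carton +y, z = 26 mm, 1 mm beyond the pointer tip's path. Its axes are the carton's. Finger and pointer line up when both are at the same carton x, 40 to 65 mm from home.
- cork_block: Brown cork block 40 x 70 x 28 mm lying right of the carton, loose; leave alone. Origin: centre of underside.
- screwdriver_flat: Screwdriver with a red handle, 200 mm long, lying left of the carton, loose; leave alone. Origin: centre of underside.

How it is judged:
On the way, in this order (a step that is already met when the one before it is completed fails the run):
1. both flaps lean past upright (value of joint each of flap_left, flap_right above 1.65 rad), for 0.2 s.
2. the lock button is squeezed and the head drawn clear of its lock (value of joint lock_button above 0.004 m and value of joint slide_head above 0.012 m), for 0.2 s.
At the end, for the whole second after the job is handed in: Both flaps are at more than 1.65 rad; the pointer is within 4 mm of the index clip's finger along the scale and at rest (under 10 mm/s); the lock button is still pressed in by more than 4 mm and the fingers still grip the head with more than 5 N (all of step 1 and x of pointer in the frame of set_mark between -0.004 and 0.004 m and value of joint lock_button above 0.004 m and contact force between the fingers and slide_head above 5 N and velocity of joint slide_head between -0.01 and 0.01 m/s); the arm keeps its last pose, push and grip.
It fails at once if a thing lying round the carton is shifted by more than 30 mm (distance of any of cork_block, screwdriver_flat from where it was at the start of the episode above 0.03 m).
It also fails if it takes over 51 s, if anything falls off the work surface, if the arm or the gripper's body presses on something with over 40 N, if the wrist force passes 120 N, or if a joint passes its speed limit or range.

## Robot

A 6-joint arm with a two-finger parallel gripper is mounted at the origin on a cart in front of the work surface, level with it; the furniture and walls round the work are solid. World frame = base frame: x ahead of the robot, y to its left, z up, the work surface at z = 0. Lengths are in m, angles in rad, forces in N, time in s.
With the tool pointing down it reaches from about 0.375 to 0.75 m from the base axis. Payload 9 kg.
Tool frame: the origin (TCP) lies midway between the tips of the shut fingers; the grasp point (between the pads) lies 19 mm behind it; z points along the fingers, y is the line along which they close (so a half turn about z gives the same grasp; the last joint's range is limited). The gripper opens to 85 mm and grips with 20 to 120 N. Pads are 22 mm wide; open, the fingers measure 114 mm over their backs; the gripper's body (76 mm by 85 mm) begins 54 mm behind the grasp point. The pads swing forward as they close: fully open they stand 13 mm farther back than shut.
Start: joints at [-1.497, 0.104, 0.097, 1.564, 0, 1.353], TCP at [0.173, -0.575, 0.231] pointing down, gripper open.
Joint ranges: [-2.99, 2.99], [-0.84, 1.86], [-1.1, 1.16], [-1.84, 2.11], [-1.51, 1.56], [-3.14, 3.14]. Speed limits (rad/s): [2.22, 2.22, 2.57, 3.14, 3.14, 3.14].

## Interface

Orientations are given as [roll, pitch, yaw] about the fixed x, y, z axes, in that order (R = Rz(yaw) Ry(pitch) Rx(roll)).
In Python, from station import env gives the robot as it stands. The module is installed in compiled form; this text tells all that it offers.
- The arm moves only by the tool apply_moves, never from a script. Its argument "commands" is a list that holds one entry, the list of rows, each a list of 5 numbers: the closure in counts, from 0 (fully open) to 255 (shut), then the shift along the world's x, y, z in cm, then the turn about the world's z in rad. In form: [[[gripper, tx, ty, tz, yaw], ...]]. A call has 1 to 5 rows; each row is the pose to reach, as a shift and turn from the pose commanded when the call began; what a row does not reach only later rows make up. A row lasts 1/10 s, in which the tool goes at most 50 mm and 8.59 degrees, less where a joint would pass 70% of its speed; a pose out of reach is approached as far as the arm can. A call with a gripper value outside its range is refused whole. The fingers move at their own pace and stop on an object; the grip force is fixed at half the most. Time passes only in rows, so rows that repeat a pose let the fingers close. It gives the time, the measured TCP pose, the force, the opening and the grip force at its end, in the units of the state.
- env.state(): the state, without advancing time (a new reading comes with each control period).
- env.grab_frame(name): name is "scene" or "top" or "wrist"; returns the picture (400x640x3 uint8, red, green, blue); there is no depth.
- env.get_calibration(name): a dict with "K" (3x3 intrinsics, pixels), "position" and "attitude" of the camera in the world. Camera axes: x right, y down, z forward; pixel columns grow to the right and rows downward; lengths in m; the calibration is good to about 2 mm. A picture is of the moment at which its call begins: read the wrist's pose just before it. get_calibration takes no time and is no camera call; for the wrist camera it gives the pose at the moment of the call.
- env.job_done(): hands the job in; it is judged then, once.
The state is a dict: "time": time; "joint_pos": joint angles; "qvel": joint speeds; "effort": joint torques, N m; "position": TCP position; "ee_rot": TCP orientation; "contact_force": force on the tool from outside, world axes, zero at the start; "torque": the same for the moment, N m; "finger_gap": finger opening in m; "gripper_force": force on a finger pad.
Only numpy, scipy, OpenCV 4.12 (cv2) and the standard library are available. Lean on these libraries where they do the work, as an engineer would, in place of code of your own. Each camera call takes 0.05 s, during which the arm holds its last target. There are 200 camera calls.

## Working session

There is one attempt and no reset: what is moved stays moved. The work goes in short steps, Python scripts to look and compute and a tool call to move; the robot and the scene stay as the last step left them, time stands still between calls to the robot, and variables do not carry over. Pictures are saved under pics/ and viewed, at most 10 in all, crops included, and the job is handed in when it is done.

Besides the shell and the picture viewer there is one more tool, called after "Request:" in YAML: its name, and indented under it one key for each argument. apply_moves: Moves the arm, as the interface text tells. Its arguments: {"type":"object","properties":{"commands":{"type":"array","items":{"type":"array","items":{"type":"array","items":{"type":"number"}}}}},"required":["commands"]}

```bash
mkdir -p pics; python3 - <<'E'
from station import env
import cv2
print(env.state())
for n in("scene","top"):
    print(n,env.get_calibration(n))
    cv2.imwrite(f"pics/{n}0.png",env.grab_frame(n)[:,:,::-1])
E
```

```text
{'time': 0.0, 'joint_pos': array([-1.49668280e+00,  1.04742411e-01,  9.64726804e-02,  1.56387611e+00,
       -1.11346091e-05,  1.35310932e+00]), 'qvel': array([ 0.00056148,  0.00099854,  0.00079545, -0.00038137,  0.00196741,
        0.00111084]), 'effort': array([ 6.27323680e-04, -5.56928766e+01,  5.03648973e+01,  1.66113797e-02,
       -2.99523026e-04, -1.12177310e-05]), 'position': array([ 0.17259494, -0.57430104,  0.23049895]), 'ee_rot': array([-3.14027259e+00, -2.80584331e-04,  2.91800358e-01]), 'contact_force': array([-0.76614241,  0.01051456, -1.05911021]), 'torque': array([ 0.02676504, -0.00546516,  0.03291384]), 'gripper_force': 0.0, 'finger_gap': 0.08501363359021333}
scene {'K': array([[412.69378081,   0.        , 318.04171567],
       [  0.        , 412.69378081, 194.65186433],
       [  0.        ,   0.        ,   1.        ]]), 'position': array([-0.05863804, -0.93718474,  0.50305945]), 'attitude': array([-1.98071393,  0.00630863, -0.73259615])}
top {'K': array([[401.3687255 ,   0.        , 319.5861753 ],
       [  0.        , 401.3687255 , 194.14329945],
       [  0.        ,   0.        ,   1.        ]]), 'position': array([ 0.44570545, -0.24525488,  1.18386659]), 'attitude': array([-3.00690517, -0.00344951, -1.55729244])}
```

View pics/top0.png

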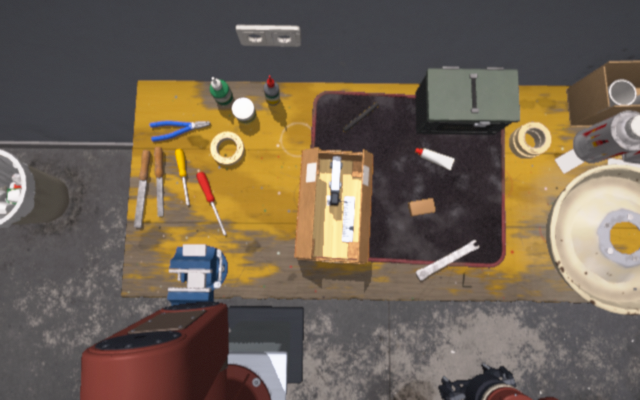

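View pics/scene0.png

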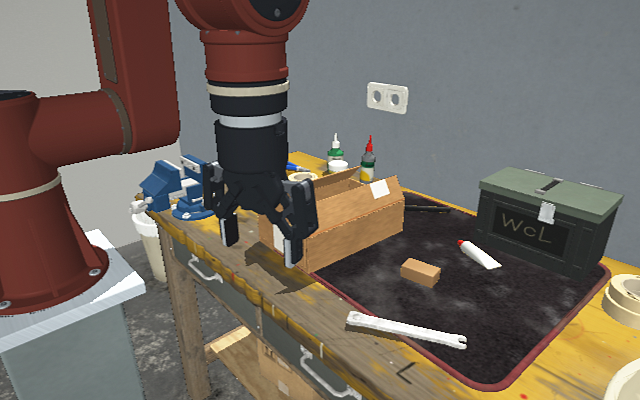

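The top picture shows the carton at cols 297–373, rows 150–262, with the black head near (334,192). The cork block is at (422,207) and the red screwdriver at (208,200). I'll magnify the carton to pick points.

```bash
cat > h.py <<'E'
import numpy as np, cv2
from scipy.spatial.transform import Rotation as R
def ray(c,u,v):
    d=R.from_euler('xyz',c['attitude']).as_matrix()@np.linalg.inv(c['K'])@[u,v,1]
    return np.array(c['position']),d/np.linalg.norm(d)
def plane(c,u,v,z):
    p,d=ray(c,u,v); return p+d*(z-p[2])/d[2]
def cross(a,b):
    (p,d),(q,e)=a,b
    s=np.linalg.lstsq(np.c_[d,-e],q-p,rcond=None)[0]
    x,y=p+s[0]*d,q+s[1]*e
    return (x+y)/2,np.linalg.norm(x-y)
def proj(c,P):
    p=R.from_euler('xyz',c['attitude']).as_matrix().T@(np.array(P)-c['position'])
    q=c['K']@p; return q[:2]/q[2]
E
python3 - <<'E'
import cv2
im=cv2.imread('pics/top0.png')[140:270,280:390]
cv2.imwrite('pics/c0.png',cv2.resize(im,None,fx=4.5,fy=4.5,interpolation=cv2.INTER_CUBIC))
E
```

```text
(no output)
```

View pics/c0.png

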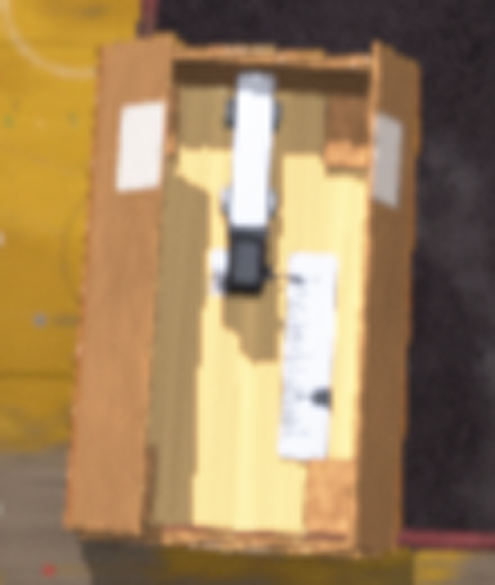

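The crop shows the left hinge running (100,45)→(68,525) and the right hinge (420,60)→(400,550). The left free edge runs (178,40)→(148,530) and the right one (372,40)→(357,545). The head top is at about (247,262), the button at (218,275), the pointer tip at (295,280) and the clip at (320,398).

```bash
python3 - <<'E'
from station import env
from h import *
c=env.get_calibration("top")
f=lambda x,y,z:plane(c,280+x/4.5-.4,140+y/4.5-.4,z)
L1,L2,R1,R2=[f(*p,.09) for p in((100,45),(68,525),(420,60),(400,550))]
for n,p in zip("L1 L2 R1 R2".split(),(L1,L2,R1,R2)):print(n,p.round(4))
print(np.linalg.norm(L1-L2),np.linalg.norm(R1-R2),np.linalg.norm(L1-R1))
print("yaw",[np.arctan2(*(a-b)[1::-1]) for a,b in((L1,L2),(R1,R2))], "cen",(L1+L2+R1+R2)/4)
for n,p in dict(headtop=(247,262,.085),clip=(308,398,.026),ptr=(295,280,.0295)).items():print(n,f(*p).round(4))
for z in(.12,.13,.14,.15):print(z,f(163,285,z).round(4),f(365,292,z).round(4))
E
```

```text
L1 [ 0.7188 -0.1957  0.09  ]
L2 [ 0.4242 -0.1823  0.09  ]
R1 [ 0.7121 -0.3943  0.09  ]
R2 [ 0.4121 -0.381   0.09  ]
0.2948550322558829 0.3002663156398285 0.1986742589163489
yaw [np.float64(-0.04554183758914431), np.float64(-0.04418826468729175)] cen [ 0.56679098 -0.28835156  0.09      ]
headtop [ 0.585  -0.2883  0.085 ]
clip [ 0.5053 -0.3304  0.026 ]
ptr [ 0.5808 -0.3215  0.0295]
0.12 [ 0.5661 -0.2373  0.12  ] [ 0.5636 -0.357   0.12  ]
0.13 [ 0.565  -0.2373  0.13  ] [ 0.5625 -0.356   0.13  ]
0.14 [ 0.5638 -0.2374  0.14  ] [ 0.5614 -0.3549  0.14  ]
0.15 [ 0.5627 -0.2375  0.15  ] [ 0.5603 -0.3539  0.15  ]
```

Request:
apply_moves:
  commands:
    - [[255,4,2.9,0.5,-0.1],[255,8,5.8,0.5,-0.2],[255,12,8.7,0.5,-0.3],[255,16,11.6,0.5,-0.337],[255,20,14.5,0.5,-0.337]]

```text
time: 0.6
position: [0.3739, -0.4282, 0.2361]
ee_rot: [-3.141, 0.0, -0.047]
contact_force: [0.3, -0.6, 0.3]
finger_gap: 0.012
gripper_force: 0.0
```

Request:
apply_moves:
  commands:
    - [[255,4,2.9,0,0],[255,8,5.8,0,0],[255,12,8.7,0,0],[255,16,11.6,0,0],[255,18.5,13.5,0,0]]

```text
time: 1.1
position: [0.5597, -0.2921, 0.2358]
ee_rot: [-3.141, 0.0, -0.043]
contact_force: [0.0, -1.2, 0.7]
finger_gap: 0.0
gripper_force: 0.0
```

Request:
apply_moves:
  commands:
    - [[255,0,-0.4,-4,0],[255,0,-0.4,-8,0],[255,0,-0.4,-12,0],[255,0,2,-12,0],[255,0,4,-12,0]]

```text
time: 1.6
position: [0.5565, -0.2532, 0.1143]
ee_rot: [-3.14, 0.003, -0.046]
contact_force: [0.1, 0.4, 0.3]
finger_gap: 0.0001
gripper_force: 0.0
```

Request:
apply_moves:
  commands:
    - [[255,0,1.5,0,0],[255,0,3,0,0],[255,0,4.5,0,0],[255,0,6,0,0],[255,0,7.5,0,0]]

```text
time: 2.1
position: [0.5577, -0.1786, 0.1165]
ee_rot: [3.141, -0.0, -0.045]
contact_force: [0.1, -2.8, -0.8]
finger_gap: -0.0004
gripper_force: 0.8
```

Request:
apply_moves:
  commands:
    - [[255,0,-3,0,0],[255,0,-7,0,0],[255,0,-11,0,0],[255,0,-15,0,0],[255,0,-17,0,0]]

```text
time: 2.6
position: [0.5573, -0.3515, 0.116]
ee_rot: [-3.141, 0.0, -0.047]
contact_force: [-0.0, 1.4, 1.3]
finger_gap: -0.0
gripper_force: 0.8
```

Request:
apply_moves:
  commands:
    - [[255,0,-1.5,0,0],[255,0,-3,0,0],[255,0,-4.2,0,0],[255,0,-4.2,0,0]]

```text
time: 3.0
position: [0.5576, -0.3921, 0.1159]
ee_rot: [-3.141, 0.0, -0.046]
contact_force: [-0.1, -0.2, -0.5]
finger_gap: 0.0002
gripper_force: 0.0
```

Request:
apply_moves:
  commands:
    - [[255,0,4,2,0],[255,0,8,6,0],[0,0,10,10,0],[0,0,10.3,13,0],[0,0,10.3,13,0]]

```text
time: 3.5
position: [0.5596, -0.2878, 0.2524]
ee_rot: [3.137, -0.007, -0.043]
contact_force: [1.1, -0.5, 0.1]
finger_gap: 0.0432
gripper_force: 0.0
```

```bash
python3 - <<'E'
from station import env
import cv2,json
c=env.get_calibration("wrist");cv2.imwrite("pics/w1.png",env.grab_frame("wrist")[:,:,::-1])
json.dump({k:v.tolist() for k,v in c.items()},open('w1.json','w'))
t=env.grab_frame("top")[:,:,::-1];s=env.grab_frame("scene")[:,:,::-1]
cv2.imwrite("pics/t1.png",t);cv2.imwrite("pics/s1.png",s)
print(c,env.state()['position'],env.state()['time'])
E
```

```text
{'K': array([[340.88620166,   0.        , 316.22787461],
       [  0.        , 340.88620166, 205.5242601 ],
       [  0.        ,   0.        ,   1.        ]]), 'position': array([ 0.62983124, -0.29048443,  0.39609798]), 'attitude': array([ 2.86202261, -0.00490232, -1.61297207])} [ 0.55760379 -0.28805766  0.2454937 ] 3.65
```

View pics/w1.png

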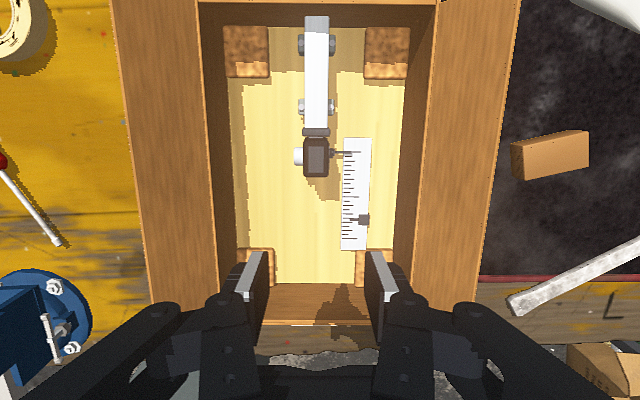

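View pics/s1.png

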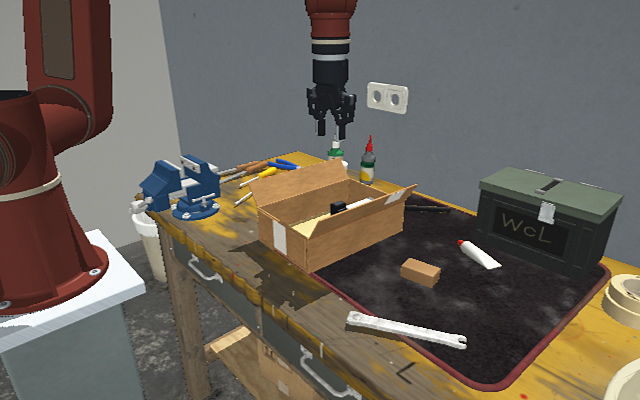

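Both flaps lean outward. The wrist picture has the head at (315,157), the pointer at about (345,153) and the clip at (363,219). I'll measure these in detail from this view and a shifted second one.

Request:
apply_moves:
  commands:
    - [[0,-2,0,-3,0],[0,-3,0,-6,0],[0,-3,0,-8,0],[0,-3,0,-8,0]]

```text
time: 4.05
position: [0.5252, -0.287, 0.1611]
ee_rot: [-3.137, 0.006, -0.046]
contact_force: [-0.9, -0.2, -0.2]
finger_gap: 0.0851
gripper_force: 0.0
```

```bash
python3 - <<'E'
from station import env
import cv2,json,numpy as np
c=env.get_calibration("wrist");im=env.grab_frame("wrist")[:,:,::-1]
json.dump({k:v.tolist() for k,v in c.items()},open('w2.json','w'))
cv2.imwrite("pics/w2.png",im)
z=lambda i,s,x,y:cv2.resize(i[y:y+140,x:x+100],None,fx=4,fy=4,interpolation=cv2.INTER_CUBIC)
a=cv2.imread("pics/w1.png")
cv2.imwrite("pics/c1.png",np.hstack([z(a,4,285,125),z(im,4,285,70)]))
print(c['position'],env.state()['position'])
E
```

```text
[ 0.59724463 -0.29138643  0.3039257 ] [ 0.52620761 -0.28765383  0.16366153]
```

View pics/c1.png

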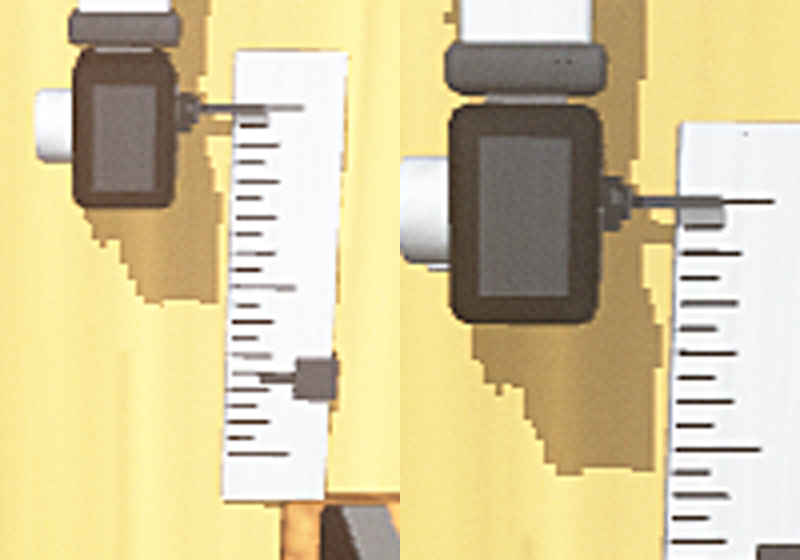

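View pics/w2.png

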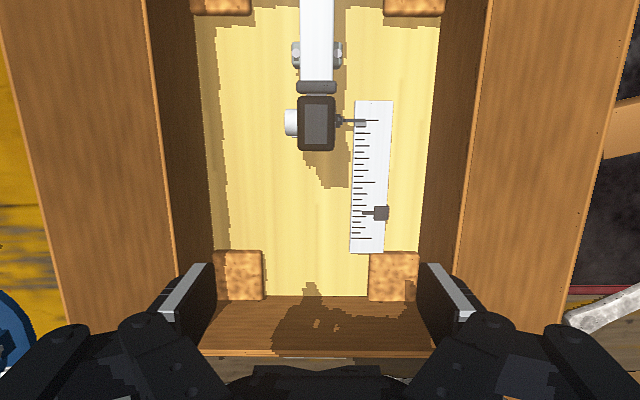

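The crop shows the head top face centred at (124,128) in view 1 and (124.5,213) in view 2, with the button on the left. The clip finger is at row 378 with its tip at x 260 in view 1, and at about (364,213) in the full view 2.

```bash
python3 - <<'E'
import json
from h import *
C=[{k:np.array(v) for k,v in json.load(open(f'w{i}.json')).items()} for i in(1,2)]
P={'head':((285+124/4-.4,125+128/4-.4),(285+124.5/4-.4,70+213/4-.4)),
'headfront':((316,125+208/4-.4),(316,70+323/4-.4))}
im=[cv2.cvtColor(cv2.imread(f'pics/w{i}.png'),cv2.COLOR_BGR2GRAY) for i in(1,2)]
# rows of the finger: print small patches
print(im[0][213:227,346:374]);print(im[1][204:222,356:392])
for n,(a,b) in P.items():
    print(n,cross(ray(C[0],*a),ray(C[1],*b)),[plane(c,*q,.085).round(4) for c,q in zip(C,(a,b))])
print('ptr',plane(C[0],285+268/4,125+108/4-.4,.0295),plane(C[1],285+325/4,70+202/4-.4,.0295))
E
```

```text
[[164 165 168 169 162 159 184 237 251 250 250 251 254 255 255 255 255 255
  255 255 255 255  82 201 239 236 234 236]
 [155 165 164 160 159 154 172 236 252 250 251 254 254 178 186 189 187 189
  183 183 191 169  97 209 245 237 233 236]
 [255 255 255 255 255 255 255 254 251 251 252 253 209  98 119 116 122 115
  117 116 117 118 109 133 219 238 236 235]
 [255 255 255 255 255 254 255 254 253 253 255 255 215 104 119 122 119 115
  117 117 116 117 110 131 225 239 235 236]
 [229 232 236 250 255 255 255 255 255 255 255 255 229 110 119 118 118 121
  122 123 124 120 106 124 225 238 236 236]
 [155 159 149  97  81  86  90 104 139 142 146 128  85 123 119 123 122 117
  117 122 119 123 105 132 221 238 236 238]
 [255 255 255 226 102 114 113 112 109 109 108 110 102 120 126 119 120 121
  123 119 118 117 104 169 245 238 236 236]
 [255 255 255 233  95 101 101  98  98  97  96  97  97 117 117 123 123 120
  120 121 119 122 109 174 247 237 236 236]
 [234 237 241 244 247 244 255 255 255 255 255 255 165 118 118 120 120 120
  120 119 124 118 108 169 245 238 234 238]
 [ 90  86  88  88  87  84 180 255 255 255 255 2
[... 2931 characters left out ...]
5 255 255 254 247 243 241 239 241 242 242 240 244 245 242 245 244
  147 128 128 126 129 129 123 125 126 132 129 128 133 189 240 230 227 226]
 [154 149 152 151 166 225 245 239 239 240 241 242 241 243 244 242 243 248
  252 255 255 255 255 255 255 255 255 255 255 144 144 182 234 228 227 226]]
head (array([ 0.58438035, -0.28944246,  0.06656109]), np.float64(0.0002691437383359637)) [array([ 0.5869, -0.2896,  0.085 ]), array([ 0.5854, -0.2895,  0.085 ])]
headfront (array([ 0.56807035, -0.28902355,  0.08338651]), np.float64(0.00035696970286733313)) [array([ 0.5684, -0.2892,  0.085 ]), array([ 0.5683, -0.2889,  0.085 ])]
ptr [ 0.58295504 -0.32864519  0.0295    ] [ 0.58267661 -0.32851109  0.0295    ]
```

```bash
python3 - <<'E'
import json
from h import *
C=[{k:np.array(v) for k,v in json.load(open(f'w{i}.json')).items()} for i in(1,2)]
a,b=(349.6,219.3),(361.7,212.6)
print(cross(ray(C[0],*a),ray(C[1],*b)),plane(C[0],*a,.026),plane(C[1],*b,.026))
u=np.array([np.cos(.045),-np.sin(.045)])
for c,q in zip(C,(a,b)): print("travel",(np.array([.5845,-.2893])-plane(c,*q,.026)[:2])@u,(np.array([.5828,-.3286])-plane(c,*q,.026)[:2])@u)
E
```

```text
(array([ 0.50150722, -0.3263861 ,  0.01362143]), np.float64(0.00019839923822265366)) [ 0.50556156 -0.3252482   0.026     ] [ 0.50568698 -0.32486911  0.026     ]
travel 0.0772414050476899 0.07731102919892859
travel 0.0771331692803433 0.07720279343158198
```

Request:
apply_moves:
  commands:
    - [[0,3,0,0,0],[0,5.9,0,-1,0],[0,5.9,0,-4,0],[0,5.9,0,-6,0],[0,5.9,0,-6,0]]

```text
time: 4.6
position: [0.5856, -0.2876, 0.1036]
ee_rot: [-3.139, 0.004, -0.045]
contact_force: [-0.3, 0.1, -1.1]
finger_gap: 0.0856
gripper_force: 0.0
```

Request:
apply_moves:
  commands:
    - [[0,0,0,-2,0],[0,0,0,-4,0],[0,0,0,-5.3,0],[0,0,0,-5.3,0]]

```text
time: 5.0
position: [0.586, -0.2883, 0.0526]
ee_rot: [-3.141, 0.002, -0.045]
contact_force: [0.0, 0.3, 0.3]
finger_gap: 0.0855
gripper_force: 0.0
```

Request:
apply_moves:
  commands:
    - [[255,0,0,-0.2,0],[255,0,0,-0.2,0],[255,0,0,-0.2,0],[255,0,0,-0.2,0],[255,0,0,-0.2,0]]

```text
time: 5.5
position: [0.5872, -0.2878, 0.0526]
ee_rot: [-3.14, -0.001, -0.045]
contact_force: [-1.0, 5.3, 5.6]
finger_gap: 0.0262
gripper_force: 59.6
```

Request:
apply_moves:
  commands:
    - [[255,0,0,0,0],[255,0,0,0,0],[255,0,0,0,0]]

```text
time: 5.8
position: [0.5872, -0.2878, 0.0526]
ee_rot: [-3.14, -0.001, -0.045]
contact_force: [-0.6, 5.7, 6.3]
finger_gap: 0.0253
gripper_force: 59.6
```

Request:
apply_moves:
  commands:
    - [[255,-0.6,0.03,0,0],[255,-1.6,0.07,0,0],[255,-2.8,0.13,0,0],[255,-4,0.18,0,0],[255,-5,0.22,0,0]]

```text
time: 6.3
position: [0.5375, -0.2852, 0.0525]
ee_rot: [-3.139, -0.003, -0.044]
contact_force: [5.1, 7.1, 5.3]
finger_gap: 0.0257
gripper_force: 59.0
```

Request:
apply_moves:
  commands:
    - [[255,-0.5,0.02,0,0],[255,-1,0.05,0,0],[255,-1,0.05,0,0],[255,-1,0.05,0,0]]

```text
time: 6.7
position: [0.5277, -0.2847, 0.0526]
ee_rot: [-3.139, -0.003, -0.044]
contact_force: [4.0, 7.6, 5.2]
finger_gap: 0.0257
gripper_force: 59.0
```

```bash
python3 - <<'E'
from station import env
import cv2,json
c=env.get_calibration("wrist");im=env.grab_frame("wrist")[:,:,::-1]
json.dump({k:v.tolist() for k,v in c.items()},open('w3.json','w'))
cv2.imwrite("pics/w3.png",im);cv2.imwrite("pics/t3.png",env.grab_frame("top")[:,:,::-1])
print(env.state()['position'],env.state()['contact_force'])
E
```

```text
[ 0.52781518 -0.28472623  0.05253154] [3.59669793 8.0398553  6.33047895]
```

View pics/w3.png

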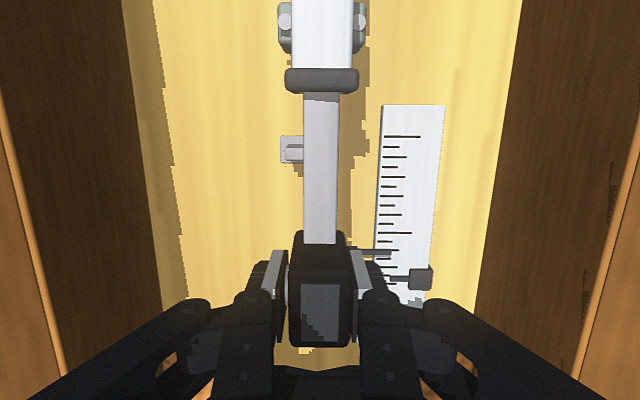

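The head is drawn out about 59 mm. The needle is at about row 250 and the clip finger at about row 278 (tip near col 389).

```bash
python3 - <<'E'
import json
from h import *
c={k:np.array(v) for k,v in json.load(open('w3.json')).items()}
g=cv2.cvtColor(cv2.imread('pics/w3.png'),cv2.COLOR_BGR2GRAY)
print(g[242:262,374:396:2].tolist());print(g[270:290,390:410:3].tolist())
u=np.array([np.cos(.045),-np.sin(.045)])
for rp in(250,252):
  for rf in (277,279):
    print(rp,rf,((plane(c,385,rp,.0295)-plane(c,392,rf,.026))[:2]@u).round(4))
cv2.imwrite('pics/c3.png',cv2.resize(cv2.imread('pics/w3.png')[235:295,340:440],None,fx=8,fy=8,interpolation=cv2.INTER_NEAREST))
E
```

```text
[[111, 228, 127, 129, 134, 133, 129, 136, 135, 170, 234], [113, 240, 250, 249, 250, 249, 251, 252, 253, 241, 231], [111, 240, 237, 234, 237, 237, 237, 238, 240, 237, 233], [122, 235, 236, 230, 234, 231, 233, 235, 237, 234, 232], [132, 238, 235, 233, 235, 233, 235, 236, 238, 232, 233], [142, 246, 246, 241, 245, 243, 244, 245, 243, 237, 236], [124, 213, 210, 211, 213, 211, 214, 219, 233, 255, 255], [58, 50, 58, 50, 53, 57, 51, 58, 71, 73, 78], [64, 67, 64, 68, 67, 66, 67, 65, 64, 30, 28], [90, 91, 91, 92, 89, 96, 88, 90, 84, 219, 198], [85, 89, 91, 89, 92, 91, 88, 89, 79, 255, 243], [84, 87, 87, 85, 85, 84, 89, 86, 68, 248, 233], [80, 78, 74, 76, 78, 76, 80, 84, 81, 245, 228], [102, 154, 156, 155, 157, 160, 137, 142, 160, 240, 231], [95, 144, 149, 147, 150, 147, 151, 162, 193, 237, 230], [170, 255, 211, 213, 213, 212, 217, 121, 170, 236, 230], [173, 102, 32, 27, 34, 30, 35, 33, 57, 239, 230], [171, 109, 55, 61, 64, 69, 67, 62, 105, 239, 229], [184, 251, 254, 255, 254, 254, 255, 255, 248, 235, 230], [156, 246, 236, 234, 236, 236, 237, 242, 236, 232, 229]]
[[233, 231, 232, 231, 232, 234, 230], [233, 228, 230, 231, 233, 233, 236], [231, 226, 231, 233, 233, 233, 232], [237, 232, 232, 234, 236, 235, 241], [255, 245, 247, 248, 250, 249, 186], [110, 152, 152, 153, 156, 153, 140], [41, 49, 54, 53, 52, 54, 54], [40, 71, 72, 67, 61, 69, 69], [40, 89, 88, 90, 90, 88, 82], [40, 84, 89, 86, 88, 83, 80], [31, 76, 77, 75, 84, 78, 82], [138, 121, 113, 108, 80, 77, 56], [213, 212, 219, 251, 255, 255, 71], [25, 28, 137, 234, 237, 238, 25], [59, 57, 165, 232, 233, 233, 31], [254, 252, 239, 232, 232, 233, 37], [234, 231, 233, 230, 231, 233, 35], [231, 229, 230, 229, 231, 232, 30], [233, 229, 230, 231, 233, 229, 107], [243, 229, 230, 230, 231, 228, 226]]
250 277 0.0177
250 279 0.0189
252 277 0.0165
252 279 0.0178
```

View pics/c3.png

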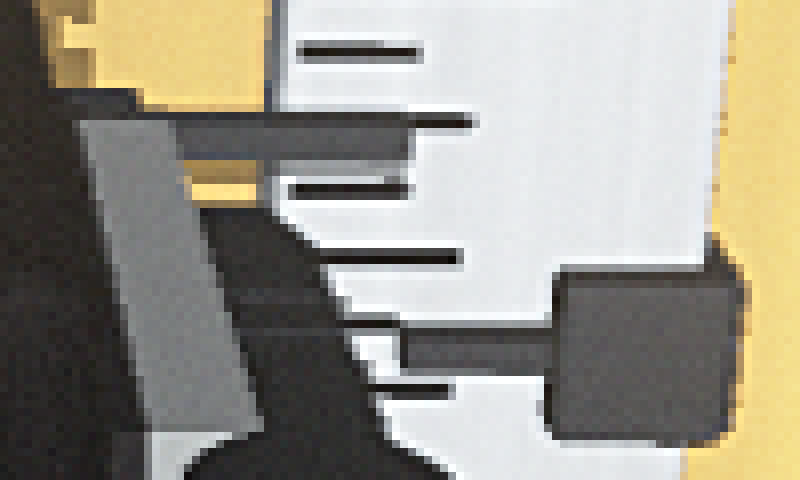

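The needle centre is at row 251.8 and the finger centre at row 278.3, so about 17 mm remain. That agrees with 77 − 59.5 from the earlier measurement.

Request:
apply_moves:
  commands:
    - [[255,-0.6,0.03,0,0],[255,-1.2,0.06,0,0],[255,-1.7,0.08,0,0],[255,-1.7,0.08,0,0],[255,-1.7,0.08,0,0]]

```text
time: 7.3
position: [0.5108, -0.2838, 0.0525]
ee_rot: [-3.139, -0.003, -0.044]
contact_force: [3.1, 7.2, 6.3]
finger_gap: 0.0252
gripper_force: 59.4
```

```bash
python3 - <<'E'
from station import env
from h import *
c=env.get_calibration("wrist");im=env.grab_frame("wrist")[:,:,::-1].copy()
cv2.imwrite("pics/w4.png",im)
print(env.state()['position'],env.state()['contact_force'],env.state()['qvel'].round(3))
u=np.array([np.cos(.045),-np.sin(.045)])
# expected rows if aligned: project from the measured finger place
for x in (.5045,.5055,.5065):print(x,proj(c,[x,-.325,.026]).round(1),proj(c,[x,-.324,.0295]).round(1))
for rp in(249.8,251.8): print(rp,[((plane(c,385,rp,.0295)-plane(c,392,rf,.026))[:2]@u).round(4) for rf in(249,251,253,255)])
w=cv2.resize(im[220:280,340:440],None,fx=5,fy=5,interpolation=cv2.INTER_NEAREST)
t=cv2.imread("pics/t3.png"); t=env.grab_frame("top")[:,:,::-1][140:270,280:390]
t=cv2.resize(t,(254,300),interpolation=cv2.INTER_CUBIC)
cv2.imwrite('pics/c4.png',np.hstack([w,t]))
E
```

```text
[ 0.51081747 -0.28387019  0.05253615] [5.10422603 8.07349545 6.33818624] [ 0.001  0.003  0.001  0.002  0.001 -0.   ]
0.5045 [392.1 251.5] [391.6 254.3]
0.5055 [392.2 249.8] [391.7 252.5]
0.5065 [392.2 248.1] [391.7 250.8]
249.8 [np.float64(0.0011), np.float64(0.0022), np.float64(0.0034), np.float64(0.0046)]
251.8 [np.float64(-0.0001), np.float64(0.0011), np.float64(0.0022), np.float64(0.0034)]
```

View pics/c4.png

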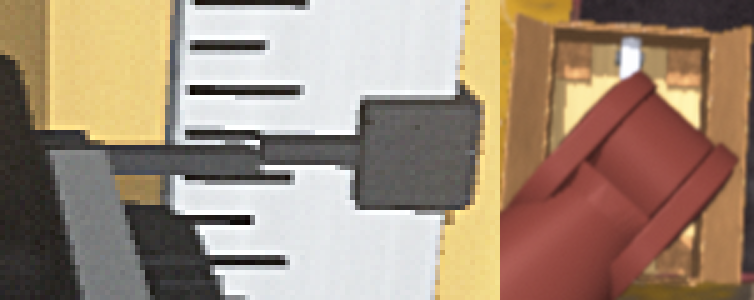

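The needle (row 251.6) and the finger (row 250.0) face each other. After the height correction they agree to within about 1 mm. Both flaps are still open, so I'm handing it in.

```bash
python3 -c "
from station import env
print(env.job_done())"
```

```text
the job is handed in; nothing more can be done
None
```

The job is handed in, but no verdict came back: both flaps lean outward, the head is gripped at about 59 N with the button squeezed, and the pointer is within about 1 mm of the clip's finger. I drew it about 76 mm by camera measurement, though the text says 40 to 65 mm.

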